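# Tip two cartons into their labelling outlines

## Robot

A 6-joint arm with a two-finger parallel gripper is mounted at the origin on the work surface. World frame = base frame: x ahead of the robot, y to its left, z up, the work surface at z = 0. Lengths are in m, angles in rad, forces in N, time in s.
With the tool pointing down it reaches from about 0.3 to 0.875 m from the base axis. Payload 6.4 kg.
Tool frame: the origin (TCP) lies between the finger pads; the fingertips stand 11 mm ahead of it and the grasp point (between the pads) lies 8 mm behind it (ctrl.tcp_to_tips is the y of the fingertips in the tool frame, in m); y points along the fingers, x is the direction in which the jaws open and shut, and the axes are right-handed (so a half turn about y gives the same grasp; the last joint's range is limited). The gripper opens to 85 mm and grips with 20 to 120 N. Pads are 22 mm wide; open, the fingers measure 114 mm over their backs; the gripper's body (76 mm by 85 mm) begins 54 mm behind the grasp point. The pads swing forward as they close: fully open they stand 13 mm farther back than shut.
Start: joints at [1.115, 0.181, 1.607, -0, 1.354, -0.206], TCP at [0.142, 0.557, 0.242] pointing down, gripper open.
Joint ranges: [-2.99, 2.99], [-0.89, 2.07], [0.3, 2.58], [-1.14, 4.28], [0, 2.63], [-3.12, 3.12]. Speed limits (rad/s): [2.57, 2.57, 3.01, 3.14, 3.14, 3.14].

## Interface

Orientations are given as a unit quaternion [w, x, y, z].
In Python, from bench import ctrl gives the robot as it stands.
- The arm moves only by the tool apply_moves, never from a script. Its argument "plan" is text: rows parted by semicolons, each of 7 numbers parted by spaces: the shift along the tool's x, y, z each as a share of 0.05 m, from -1 to 1, then the turn, a rotation vector about the tool's x, y, z each as a share of 0.12 rad, from -1 to 1, then the opening, from 0 (shut) to 1 (fully open). In form: dx dy dz wx wy wz claw; .... A call has exactly 5 rows; each row shifts and turns the commanded pose from where the row before left it, along the tool's axes as they then stand; what a row does not reach is not made up. A row lasts 1/10 s, in which the tool goes at most 50 mm and 8.59 degrees, less where a joint would pass 70% of its speed; a pose out of reach is approached as far as the arm can. A call with a number of a shift or a turn outside -1 to 1 is refused whole. A call with a gripper value outside its range is refused whole. The fingers move at their own pace and stop on an object; the grip force is fixed at half the most. Time passes only in rows, so rows that do not move let the fingers close, or fill a call up. It gives the time, the measured TCP pose, the force and the opening at its end, in the units of the state.
- ctrl.get_obs(): the state, without advancing time (a new reading comes with each control period).
- ctrl.camera(name): name is "side" or "top" or "wrist"; returns the picture (400x640x3 uint8, red, green, blue); there is no depth.
- ctrl.get_calibration(name): a dict with "intrinsics" (3x3 intrinsics, pixels), "R" (3x3) and "t" (3): a world point X has camera coordinates R X + t. Camera axes: x right, y down, z forward; pixel columns grow to the right and rows downward; lengths in m; the calibration is good to about 2 mm. A picture is of the moment at which its call begins: read the wrist's pose just before it. get_calibration takes no time and is no camera call; for the wrist camera it gives the pose at the moment of the call.
- ctrl.hand_in(): hands the job in, once; it reports no verdict.
Trained networks look in the newest picture that a camera, given by its name, has taken for a name from the list of things; names that differ only in an ending like _2 or _b are one class to them, and where a whole thing is asked for, a point or a joint stands for the part that bears it (a point fixed in the world has none). Each returns a list of dicts, best first, with "score" (0 to 1); they miss things now and then, are a little off and sometimes report something else, mostly with a low value. They report only what shows in the picture. A call takes as long as a camera call. They do not tell look-alikes from the thing itself.
- ctrl.recognise(camera, target): "point" ([x, y, z] in m, in world coordinates, good to about 4 mm: the middle of the surface that is visible of it).
The state is a dict: "time_s": time; "q": joint angles; "dq": joint speeds; "joint_efforts": joint torques, N m; "eef_pos": TCP position; "eef_rot": TCP orientation; "wrist_force": force on the tool from outside, world axes, zero at the start; "torque": the same for the moment, N m; "opening": opening from 0.0 (shut) to 1.0 (fully open).
Only numpy, scipy, OpenCV 4.12 (cv2) and the standard library are available. Lean on these libraries where they do the work, as an engineer would, in place of code of your own. Each camera call takes 0.05 s, during which the arm holds its last target.

## Task

Two cartons stand on end on the steel counter, a taller narrow one and a shorter broad one, each at one end of its own black tape outline. With the fingers, push each carton high on its back so that it topples along its outline and ends lying flat on its broad side, inside the tape's outer edge, ready for date labelling. Only push: do not lift or carry the cartons, and leave everything else on the counter where it stands.

Things in the scene. Friction and masses are not known exactly. Their poses are not given: they have to be found in the camera images.
- tall_carton: the taller, narrower carton: plain sealed cardboard carton, 45 mm thick (its x axis) x 100 mm wide (y) x 180 mm tall (z, up), 0.3 to 0.55 kg, free, standing on end inside the -x end of the long outline; origin at the centre of its bottom end. Its +x broad face looks along the outline (within 0.1 rad) towards the outline's +x end, where it is to fall, and is 15 to 45 mm inside the outline's -x side.
- tall_carton_top (a point): centre of the top end of the tall carton, 180 mm from its origin along its z. Pushed near the top of its back (-x) broad face towards its +x, the carton tips about its bottom front edge without sliding much, and falls by itself once its top has gone about 45 mm.
- tall_carton_center (a point): centre of the tall carton, 90 mm above its origin when standing; axes as the carton's.
- long_outline: the long outline: rectangle of 15 mm wide black tape flat on the counter (nothing to catch on), 250 mm long (its x axis) x 160 mm wide (its y axis) over the tape's outer edges; origin at its centre, on the counter. The tall carton stands in its -x end.
- broad_carton: the shorter, broader carton: plain sealed cardboard carton, 50 mm thick (its x axis) x 120 mm wide (y) x 150 mm tall (z, up), 0.3 to 0.55 kg, free, standing on end inside the -x end of the short outline; origin at the centre of its bottom end. Its +x broad face looks along the outline (within 0.1 rad) towards the outline's +x end, where it is to fall, and is 15 to 45 mm inside the outline's -x side.
- broad_carton_top (a point): centre of the top end of the broad carton, 150 mm from its origin along its z. Pushed near the top of its back (-x) broad face towards its +x, the carton tips about its bottom front edge without sliding much, and falls by itself once its top has gone about 50 mm.
- broad_carton_center (a point): centre of the broad carton, 75 mm above its origin when standing; axes as the carton's.
- short_outline: the short outline: rectangle of 15 mm wide black tape flat on the counter (nothing to catch on), 220 mm long (its x axis) x 180 mm wide (its y axis) over the tape's outer edges; origin at its centre, on the counter. The broad carton stands in its -x end.
- little_carton: small plain cardboard carton, 40 x 60 x 100 mm high, standing towards the far side of the counter; origin at the centre of its underside. Bystander: leave alone.
- shaker: steel shaker with domed cap, 58 mm across, 82 mm high, near side of the counter in the middle; origin at the centre of its underside. Bystander.
- cup: white ceramic mug, 76 mm across, 75 mm high, near left; origin at the centre of its underside. Bystander.
- bowl: shallow steel bowl, 130 mm across, 50 mm high, far left; origin at the centre of its underside. Bystander.
- jar: clear jar with paper band and steel lid, 64 mm across, 85 mm high, far right; origin at the centre of its underside. Bystander.
- saucepan: open aluminium pot without handle, 100 mm across, 70 mm high, near right; origin at the centre of its underside. Bystander.
Not all that is in view belongs to the job. What is shaped like the tall_carton but blue or pink is not meant.

How it is judged:
By the outcome, as a careful person would: the job done as asked, in the order asked, and still so for the second after the job is handed in, with the robot touching nothing.
It also fails if it takes over 42 s, if anything falls off the work surface, if the arm or the gripper's body presses on something with over 40 N, if the wrist force passes 120 N, or if a joint passes its speed limit or range.

## Working session

There is one attempt and no reset: what is moved stays moved. The work goes in short steps, Python scripts to look and compute and a tool call to move; the robot and the scene stay as the last step left them, time stands still between calls to the robot, and variables do not carry over. Pictures are saved under pics/ and viewed, and the job is handed in when it is done.

Besides the shell and the picture viewer there is one more tool, called after "Request:" as name(argument=value, ...) on one line, values as JSON. apply_moves: Moves the arm, as the interface text tells. Shift numbers are shares of 0.05 m and turn numbers shares of 0.12 rad, none past 1 either way. Its arguments: {"type":"object","properties":{"plan":{"type":"string"}},"required":["plan"]}

```bash
ls; mkdir -p pics; python3 - <<'E'
from bench import ctrl
import cv2,numpy as np
print(ctrl.get_obs())
for c in ["side","top"]:
    im=ctrl.camera(c); cv2.imwrite(f"pics/{c}0.png",im[:,:,::-1])
    k=ctrl.get_calibration(c); print(c,np.round(k["intrinsics"],1).tolist(),np.round(k["R"],3).tolist(),np.round(k["t"],3))
for n in ["tall_carton","tall_carton_top","long_outline","broad_carton","broad_carton_top","short_outline"]:
    for r in ctrl.recognise("top",n)[:3]: print(n,r)
print(ctrl.get_obs()["time_s"])
E
```

```text
pics
{'time_s': 0.0, 'q': array([ 1.11472570e+00,  1.81546308e-01,  1.60803605e+00, -5.88066858e-06,
        1.35379266e+00, -2.06328066e-01]), 'dq': array([ 9.95554583e-04, -2.01979044e-03, -4.51681180e-05, -1.14275761e-04,
        1.20166033e-03,  6.65378825e-04]), 'joint_efforts': array([-1.05847426e-03, -4.44861817e+01, -3.51343453e+01, -3.58713123e-04,
        9.04912275e-03, -4.18276375e-05]), 'eef_pos': array([0.14186858, 0.55666031, 0.24136763]), 'eef_rot': array([-0.55810156,  0.55865817,  0.43326815, -0.43439891]), 'wrist_force': array([ 0.06989809, -0.17902884,  0.01275374]), 'torque': array([ 0.02090468, -0.01326047,  0.0298486 ]), 'opening': 0.9953539840162944}
side [[387.1, 0.0, 319.3], [0.0, 387.1, 197.0], [0.0, 0.0, 1.0]] [[0.925, -0.379, -0.019], [-0.196, -0.433, -0.88], [0.325, 0.818, -0.475]] [-0.414  0.218  1.192]
top [[429.7, 0.0, 322.0], [0.0, 429.7, 207.7], [0.0, 0.0, 1.0]] [[0.009, -1.0, -0.016], [-0.995, -0.007, -0.102], [0.102, 0.017, -0.995]] [0.016 0.48  1.295]
tall_carton {'point': [0.309, 0.2098, 0.1793], 'score': 0.91}
tall_carton {'point': [0.1802, 0.2999, 0.1774], 'score': 0.85}
tall_carton {'point': [0.4479, 0.1425, 0.1797], 'score': 0.69}
tall_carton_top {'point': [0.4401, 0.1401, 0.1803], 'score': 0.91}
tall_carton_top {'point': [0.3081, 0.2053, 0.1789], 'score': 0.81}
tall_carton_top {'point': [0.1807, 0.3011, 0.1766], 'score': 0.78}
long_outline {'point': [0.6131, 0.181, 0.0037], 'score': 0.9}
long_outline {'point': [0.4391, 0.1447, 0.1788], 'score': 0.75}
broad_carton_top {'point': [0.4478, 0.1422, 0.1789], 'score': 0.75}
broad_carton_top {'point': [0.4865, -0.1616, 0.1522], 'score': 0.63}
short_outline {'point': [0.4465, 0.1424, 0.1802], 'score': 0.72}
short_outline {'point': [0.6166, -0.2269, -0.0002], 'score': 0.58}
0.4
```

View pics/side0.png

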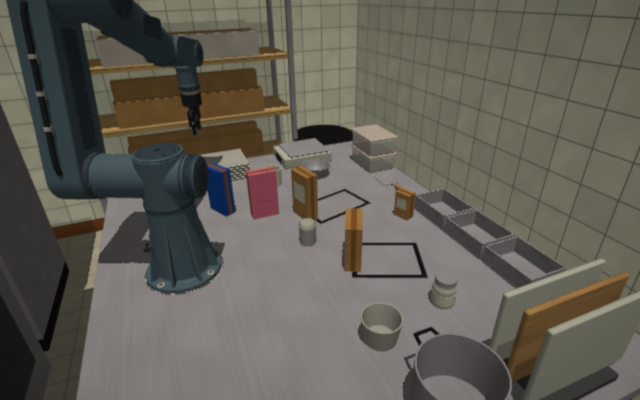

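View pics/top0.png

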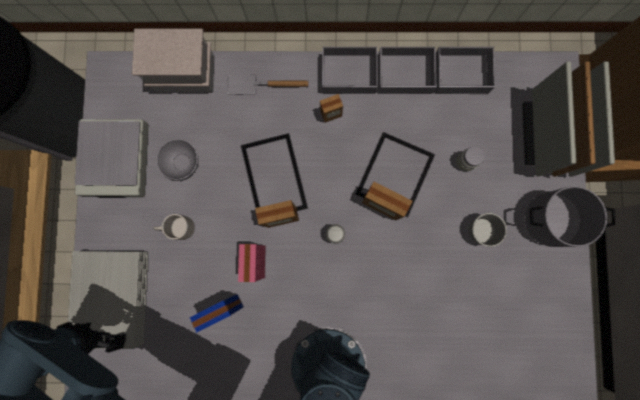

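The top view shows the brown tall carton at about (277,213), in the long outline (243-305, 135-215). The brown broad carton is at about (387,200), in the short outline (358-434, 133-215). Things that could be mistaken for the tall carton are the pink one (251,262), the blue one (217,312) and the small brown one (331,108). I choose the brown one standing in the long outline and will check it in a crop.

```bash
python3 - <<'E'
import cv2
im=cv2.imread("pics/top0.png")
c=im[120:240,225:345]; c2=im[120:240,340:460]
o=cv2.hconcat([cv2.resize(c,(400,400),interpolation=cv2.INTER_CUBIC),cv2.resize(c2,(400,400),interpolation=cv2.INTER_CUBIC)])
o=cv2.convertScaleAbs(o,alpha=1.5)
cv2.imwrite("pics/crop0.png",o)
E
```

```text
(no output)
```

View pics/crop0.png

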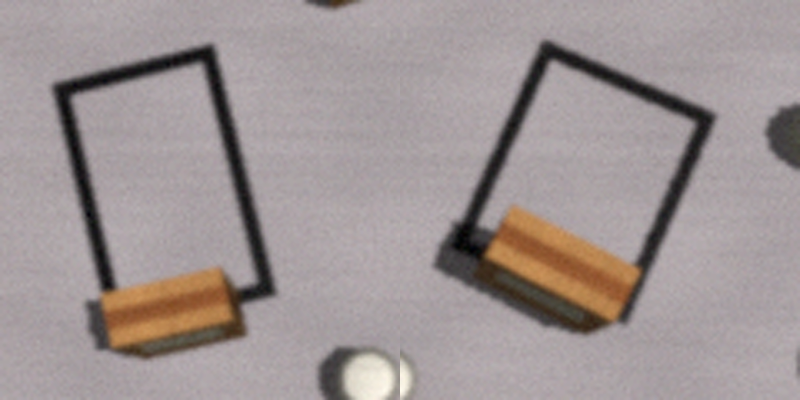

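The crop shows brown cartons standing in the near ends of their outlines, and the corners can be read. Next I turn these into poses.

```bash
cat > h.py <<'E'
import numpy as np,cv2
from scipy.optimize import least_squares
def ray(k,px,z):
    K,R,t=[np.array(k[a]) for a in("intrinsics","R","t")]
    d=R.T@np.linalg.inv(K)@np.array([px[0],px[1],1.]); c=-R.T@t
    return (c+d*(z-c[2])/d[2])
def fit(P,L):  # P world xy, L local xy
    P=np.array(P)[:,:2];L=np.array(L)
    f=lambda p:(L@np.array([[np.cos(p[2]),np.sin(p[2])],[-np.sin(p[2]),np.cos(p[2])]])+p[:2]-P).ravel()
    r=least_squares(f,[*P.mean(0),0]); return r.x,np.abs(r.fun).max()
E
python3 - <<'E'
from bench import ctrl
from h import *
k=ctrl.get_calibration("top")
def go(n,pts,L,z,ox):
    P=[ray(k,(ox+a*.3-.35,120+b*.3-.35),z) for a,b in pts]
    x,e=fit(P,L); print(n,x.round(4),"maxerr",e.round(4)); print(np.round(P,3)[:,:2].tolist())
# far-left=(+x,+y)
go("long",[(53,88),(211,45),(274,293)],[(.125,.08),(.125,-.08),(-.125,-.08)],0,225)
go("short",[(144,40),(315,116),(230,322),(52,250)],[(.11,.09),(.11,-.09),(-.11,-.09),(-.11,.09)],0,340)
go("tall",[(100,295),(221,267),(232,318),(110,349)],[(.0225,.05),(.0225,-.05),(-.0225,-.05),(-.0225,.05)],.18,225)
go("broad",[(110,205),(240,268),(218,320),(86,258)],[(.025,.06),(.025,-.06),(-.025,-.06),(-.025,.06)],.15,340)
o=ctrl.get_obs();print(o["eef_pos"])
from scipy.spatial.transform import Rotation as Ro
q=o["eef_rot"];print(Ro.from_quat([*q[1:],q[0]]).as_matrix().round(3))
for n in ["shaker","little_carton","bowl"]:
    print(n,ctrl.recognise("top",n)[:2])
E
```

```text
long [0.5803 0.1753 0.2627] maxerr 0.0031
[[0.678, 0.282], [0.721, 0.131], [0.483, 0.068]]
short [ 0.591  -0.209  -0.4032] maxerr 0.0034
[[0.727, -0.171], [0.654, -0.332], [0.458, -0.25], [0.525, -0.083]]
tall [0.4521 0.1465 0.2418] maxerr 0.0015
[[0.462, 0.2], [0.485, 0.102], [0.444, 0.092], [0.418, 0.191]]
broad [ 0.4945 -0.167  -0.4405] maxerr 0.0013
[[0.543, -0.123], [0.49, -0.231], [0.447, -0.212], [0.498, -0.103]]
[0.14211576 0.55711687 0.2421707 ]
[[ 0.247 -0.    -0.969]
 [ 0.969 -0.     0.247]
 [-0.    -1.     0.   ]]
shaker [{'point': [0.3991, -0.0213, 0.0811], 'score': 0.82}, {'point': [0.6256, -0.4139, 0.087], 'score': 0.58}]
little_carton [{'point': [0.7719, -0.0064, 0.0979], 'score': 0.66}]
bowl [{'point': [0.6344, 0.479, 0.02], 'score': 0.57}]
```

Request:
apply_moves(plan="0 -0.1 0 0 -0.83 0 0.35; 0 -0.1 0 0 -0.83 0 0.35; 0 -0.1 0 0 -0.83 0 0.35; 0 -0.1 0 0 -0.83 0 0.35; 0 -0.1 0 0 -0.83 0 0.35")

```text
time_s: 1.05
eef_pos: [0.1421, 0.5572, 0.2675]
eef_rot: [-0.433, 0.433, 0.559, -0.559]
wrist_force: [0.1, 0.5, -0.8]
opening: 0.353
```

```bash
cat > w.py <<'E'
import sys
from bench import ctrl
from h import *
from scipy.spatial.transform import Rotation as Ro
def need(tx,ty,tz,yaw):
    o=ctrl.get_obs();q=o["eef_rot"];R=Ro.from_quat([*q[1:],q[0]]).as_matrix();p=o["eef_pos"]
    d=R.T@(np.array([tx,ty,tz])-p)
    y=np.arctan2(-R[1,2],-R[0,2])
    print("t",o["time_s"],"pos",p.round(4),"yaw",y.round(3),"op",round(o["opening"],2),"F",o["wrist_force"].round(1),"| shares",(d/.05).round(2),"wy",round(-(yaw-y)/.12,2))
if __name__=="__main__": need(*map(float,sys.argv[1:]))
E
python3 w.py .391 .131 .262 .25
```

```text
t 1.05 pos [0.1421 0.5572 0.2675] yaw 0.252 op 0.35 F [ 0.1  0.5 -0.8] | shares [-9.5   0.11 -2.69] wy 0.02
```

Request:
apply_moves(plan="-0.6 0 -0.17 0 0 0 0.35; -0.6 0 -0.17 0 0 0 0.35; -0.6 0 -0.17 0 0 0 0.35; -0.6 0 -0.17 0 0 0 0.35; -0.6 0 -0.17 0 0 0 0.35")

```text
time_s: 1.55
eef_pos: [0.2206, 0.4212, 0.2674]
eef_rot: [-0.434, 0.434, 0.558, -0.558]
wrist_force: [1.9, 0.1, 0.4]
opening: 0.35
```

Request:
apply_moves(plan="-0.6 0 -0.17 0 0 0 0.35; -0.6 0 -0.17 0 0 0 0.35; -0.6 0 -0.17 0 0 0 0.35; -0.6 0 -0.17 0 0 0 0.35; -0.6 0 -0.17 0 0 0 0.35")

```text
time_s: 2.05
eef_pos: [0.2987, 0.2862, 0.2675]
eef_rot: [-0.434, 0.434, 0.558, -0.558]
wrist_force: [0.2, -1.1, 0.6]
opening: 0.349
```

```bash
python3 w.py .391 .131 .158 .25
```

```text
t 2.05 pos [0.2987 0.2862 0.2675] yaw 0.248 op 0.35 F [ 0.2 -1.1  0.6] | shares [-3.46  2.19 -1.03] wy -0.01
```

Request:
apply_moves(plan="-0.7 0 -0.2 0 0 0 0.35; -0.7 0 -0.2 0 0 0 0.35; -0.7 0 -0.2 0 0 0 0.35; -0.7 0 -0.2 0 0 0 0.35; -0.64 0 -0.2 0 0 0 0.35")

```text
time_s: 2.55
eef_pos: [0.3896, 0.1313, 0.2676]
eef_rot: [-0.434, 0.435, 0.558, -0.558]
wrist_force: [0.2, 0.2, 0.3]
opening: 0.352
```

```bash
python3 - <<'E'
from bench import ctrl
import cv2
im=ctrl.camera("side"); cv2.imwrite("pics/s1.png",im[:,:,::-1])
im=ctrl.camera("wrist"); cv2.imwrite("pics/w1.png",im[:,:,::-1])
E
python3 w.py .391 .131 .158 .25
```

```text
t 2.65 pos [0.3907 0.13   0.2676] yaw 0.244 op 0.35 F [1.1 1.3 0.6] | shares [ 0.02  2.19 -0.01] wy -0.05
```

View pics/s1.png

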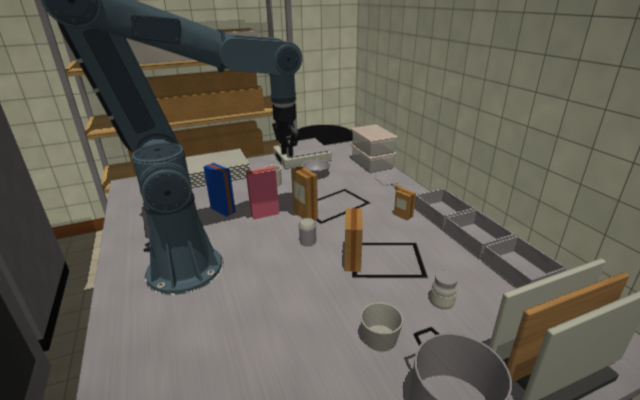

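View pics/w1.png

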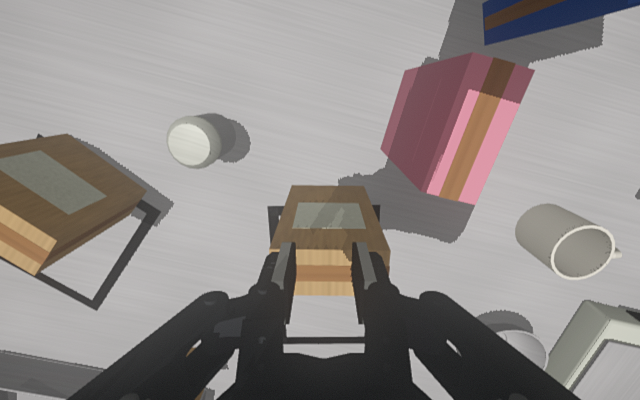

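The wrist camera looks from behind: the back face with its label is at (330,215), and the top face is at rows 250-295. I'll check my pose estimates by projecting them into this view.

```bash
python3 - <<'E'
from bench import ctrl
from h import *
im=cv2.imread("pics/w1.png");k=ctrl.get_calibration("wrist")
print((-np.array(k["R"]).T@k["t"]).round(3))
def draw(x,y,a,tx,ty,z,col):
    c,s=np.cos(a),np.sin(a);P=np.array([[x+c*u-s*v,y+s*u+c*v,z] for u,v in[(tx,ty),(tx,-ty),(-tx,-ty),(-tx,ty)]])
    q=(P@np.array(k["R"]).T+k["t"])@np.array(k["intrinsics"]).T;q=q[:,:2]/q[:,2:]
    cv2.polylines(im,[q.astype(int)],True,col,1)
draw(.4521,.1465,.2418,.0225,.05,.18,(0,0,255))
draw(.4945,-.167,-.4405,.025,.06,.15,(0,0,255))
draw(.5803,.1753,.2627,.125,.08,0,(0,255,0))
draw(.591,-.209,-.4032,.11,.09,0,(0,255,0))
cv2.imwrite("pics/w1b.png",im)
E
```

```text
[0.31  0.11  0.399]
```

View pics/w1b.png

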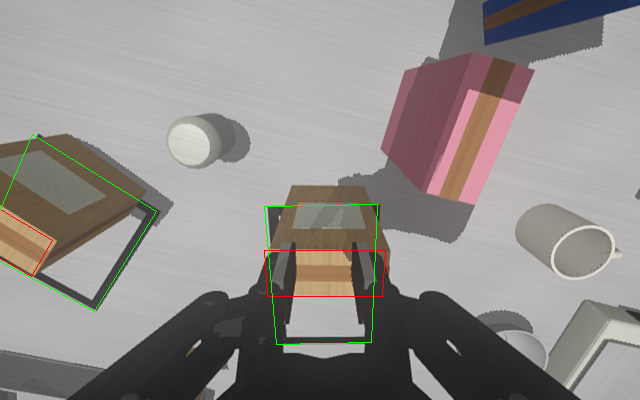

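Request:
apply_moves(plan="0 0.44 0 0 0 0 0.35; 0 0.44 0 0 0 0 0.35; 0 0.44 0 0 0 0 0.35; 0 0.44 0 0 0 0 0.35; 0 0.43 0 0 0 0 0.35")

```text
time_s: 3.15
eef_pos: [0.3886, 0.1334, 0.1571]
eef_rot: [-0.434, 0.434, 0.558, -0.558]
wrist_force: [0.7, -0.2, 0.1]
opening: 0.352
```

Request:
apply_moves(plan="0 0 -0.15 0 0 0 0.35; 0 0 -0.15 0 0 0 0.35; 0 0 -0.15 0 0 0 0.35; 0 0 -0.15 0 0 0 0.35; 0 0 -0.1 0 0 0 0.35")

```text
time_s: 3.65
eef_pos: [0.4243, 0.1416, 0.1587]
eef_rot: [-0.434, 0.435, 0.558, -0.558]
wrist_force: [0.1, -0.2, 0.7]
opening: 0.351
```

Request:
apply_moves(plan="0 0 -0.15 0 0 0 0.35; 0 0 -0.15 0 0 0 0.35; 0 0 -0.15 0 0 0 0.35; 0 0 -0.15 0 0 0 0.35; 0 0 -0.15 0 0 0 0.35")

```text
time_s: 4.15
eef_pos: [0.4599, 0.1508, 0.1578]
eef_rot: [-0.434, 0.434, 0.558, -0.558]
wrist_force: [-0.3, -0.3, 1.6]
opening: 0.35
```

```bash
python3 - <<'E'
from bench import ctrl
import cv2
im=ctrl.camera("side"); cv2.imwrite("pics/s2.png",im[:,:,::-1])
E
python3 w.py .391 .131 .158 .25
```

```text
t 4.2 pos [0.461  0.1508 0.158 ] yaw 0.248 op 0.35 F [-0.3 -0.4  0.2] | shares [-0.04 -0.    1.45] wy -0.02
```

View pics/s2.png

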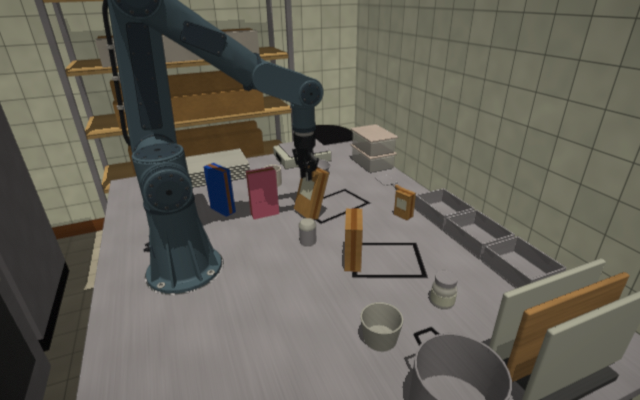

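The tall carton is tipping at (312,193). I'll keep pushing gently.

Request:
apply_moves(plan="0 0 -0.15 0 0 0 0.35; 0 0 -0.1 0 0 0 0.35; 0 0 0 0 0 0 0.35; 0 0 0 0 0 0 0.35; 0 0 0 0 0 0 0.35")

```text
time_s: 4.7
eef_pos: [0.471, 0.1537, 0.1577]
eef_rot: [0.434, -0.434, -0.558, 0.558]
wrist_force: [-0.3, 0.3, -0.4]
opening: 0.353
```

```bash
python3 - <<'E'
from bench import ctrl
import cv2
im=ctrl.camera("side"); cv2.imwrite("pics/s3.png",im[:,:,::-1])
E
python3 w.py .391 .131 .158 .25
```

```text
t 4.75 pos [0.4711 0.1537 0.1577] yaw 0.248 op 0.35 F [0.5 0.7 0.1] | shares [-0.05 -0.    1.66] wy -0.01
```

View pics/s3.png

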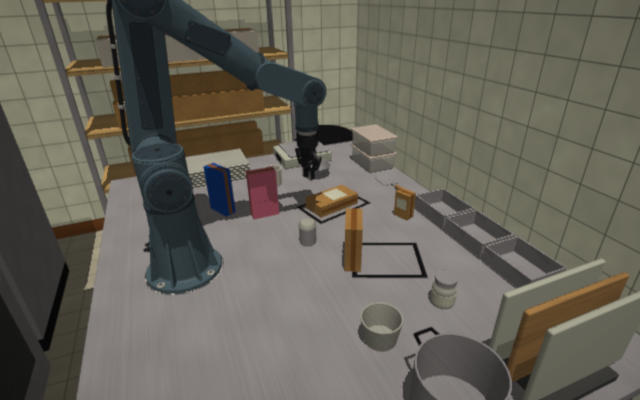

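The tall carton has fallen flat at (332,202). I'll rise and turn towards the broad one.

Request:
apply_moves(plan="0 -0.4 0 0 0 0 0.35; 0 -0.4 0 0 0.9 0 0.35; 0 -0.4 0 0 0.9 0 0.35; 0 -0.4 0 0 0.9 0 0.35; 0 -0.2 0 0 0.9 0 0.35")

```text
time_s: 5.25
eef_pos: [0.4719, 0.1537, 0.2498]
eef_rot: [-0.544, 0.545, 0.452, -0.45]
wrist_force: [0.1, -0.1, 0.4]
opening: 0.349
```

Request:
apply_moves(plan="0 0 0 0 0.9 0 0.35; 0 0 0 0 0.9 0 0.35; 0 0 0 0 0.25 0 0.35; 0 0 0 0 0 0 0.35; 0 0 0 0 0 0 0.35")

```text
time_s: 5.75
eef_pos: [0.4712, 0.1536, 0.2478]
eef_rot: [-0.595, 0.595, 0.382, -0.382]
wrist_force: [0.4, 0.1, -0.1]
opening: 0.349
```

```bash
python3 w.py .436 -.139 .245 -.43
```

```text
t 5.75 pos [0.4712 0.1536 0.2478] yaw -0.429 op 0.35 F [ 0.4  0.1 -0.1] | shares [-5.62  0.06 -1.79] wy 0.01
```

Request:
apply_moves(plan="-0.56 0 -0.18 0 0 0 0.35; -0.56 0 -0.18 0 0 0 0.35; -0.56 0 -0.18 0 0 0 0.35; -0.56 0 -0.18 0 0 0 0.35; -0.56 0 -0.18 0 0 0 0.35")

```text
time_s: 6.25
eef_pos: [0.4536, 0.0066, 0.2478]
eef_rot: [-0.595, 0.595, 0.382, -0.382]
wrist_force: [0.6, -0.4, 0.3]
opening: 0.35
```

Request:
apply_moves(plan="-0.56 0 -0.18 0 0 0 0.35; -0.56 0 -0.18 0 0 0 0.35; -0.56 0 -0.18 0 0 0 0.35; -0.56 0 -0.18 0 0 0 0.35; -0.56 0 -0.18 0 0 0 0.35")

```text
time_s: 6.75
eef_pos: [0.4361, -0.1395, 0.2479]
eef_rot: [-0.595, 0.595, 0.382, -0.382]
wrist_force: [0.7, -1.1, 1.2]
opening: 0.35
```

```bash
python3 - <<'E'
from bench import ctrl
from h import *
im=ctrl.camera("wrist")[:,:,::-1].copy();k=ctrl.get_calibration("wrist")
def draw(x,y,a,tx,ty,z,col):
    c,s=np.cos(a),np.sin(a);P=np.array([[x+c*u-s*v,y+s*u+c*v,z] for u,v in[(tx,ty),(tx,-ty),(-tx,-ty),(-tx,ty)]])
    q=(P@np.array(k["R"]).T+k["t"])@np.array(k["intrinsics"]).T;q=q[:,:2]/q[:,2:]
    cv2.polylines(im,[q.astype(int)],True,col,1)
draw(.4945,-.167,-.4405,.025,.06,.15,(0,0,255))
draw(.591,-.209,-.4032,.11,.09,0,(0,255,0))
cv2.imwrite("pics/w2.png",im)
E
python3 w.py .436 -.139 .132 -.43
```

```text
t 6.8 pos [ 0.436  -0.1432  0.248 ] yaw -0.431 op 0.35 F [ 0.7 -3.9  0.1] | shares [0.08 2.32 0.04] wy -0.01
```

View pics/w2.png

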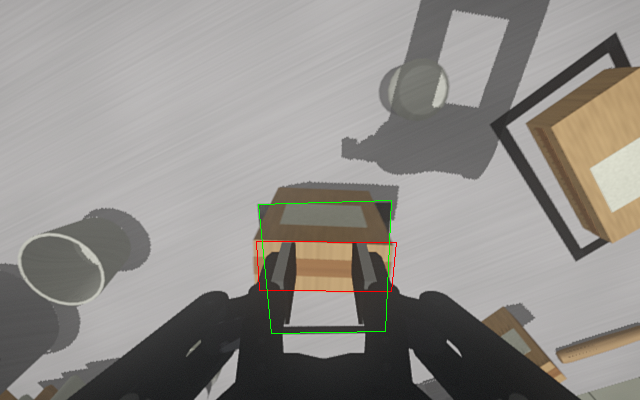

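The overlay matches the broad carton's top edge (255-395, 242-290). Next I descend and push.

Request:
apply_moves(plan="0 0.46 0 0 0 0 0.35; 0 0.46 0 0 0 0 0.35; 0 0.46 0 0 0 0 0.35; 0 0.46 0 0 0 0 0.35; 0 0.46 0 0 0 0 0.35")

```text
time_s: 7.3
eef_pos: [0.4365, -0.1382, 0.132]
eef_rot: [-0.595, 0.595, 0.382, -0.382]
wrist_force: [0.3, 0.2, 0.7]
opening: 0.352
```

Request:
apply_moves(plan="0 0 -0.15 0 0 0 0.35; 0 0 -0.15 0 0 0 0.35; 0 0 -0.15 0 0 0 0.35; 0 0 -0.15 0 0 0 0.35; 0 0 -0.1 0 0 0 0.35")

```text
time_s: 7.8
eef_pos: [0.4696, -0.1536, 0.1338]
eef_rot: [-0.595, 0.596, 0.382, -0.382]
wrist_force: [-0.4, 0.1, 0.5]
opening: 0.351
```

Request:
apply_moves(plan="0 0 -0.15 0 0 0 0.35; 0 0 -0.15 0 0 0 0.35; 0 0 -0.15 0 0 0 0.35; 0 0 -0.15 0 0 0 0.35; 0 0 -0.15 0 0 0 0.35")

```text
time_s: 8.3
eef_pos: [0.5031, -0.1689, 0.1327]
eef_rot: [-0.595, 0.595, 0.382, -0.382]
wrist_force: [0.2, 0.6, 0.9]
opening: 0.35
```

Request:
apply_moves(plan="0 0 -0.15 0 0 0 0.35; 0 0 -0.1 0 0 0 0.35; 0 0 0 0 0 0 0.35; 0 0 0 0 0 0 0.35; 0 0 0 0 0 0 0.35")

```text
time_s: 8.8
eef_pos: [0.5135, -0.1736, 0.1327]
eef_rot: [0.595, -0.595, -0.382, 0.382]
wrist_force: [-0.8, 0.4, -0.3]
opening: 0.348
```

```bash
python3 - <<'E'
from bench import ctrl
import cv2
im=ctrl.camera("side"); cv2.imwrite("pics/s4.png",im[:,:,::-1])
E
python3 w.py .436 -.139 .132 -.43
```

```text
t 8.85 pos [ 0.5135 -0.1736  0.1327] yaw -0.43 op 0.35 F [-1.2  0.   0.3] | shares [-0.02  0.02  1.7 ] wy 0.0
```

View pics/s4.png

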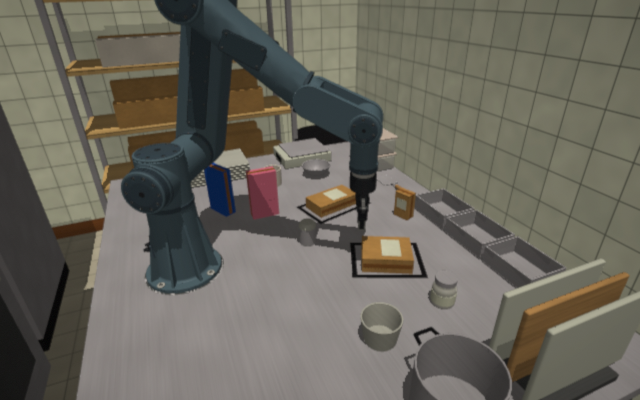

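Both cartons lie flat. I'll back the arm off so the top camera has a clear view.

Request:
apply_moves(plan="0 -0.5 0.2 0 0 0 0.35; 0 -0.5 0.4 0 0 0 0.35; 0 -0.5 0.6 0 0 0 0.35; 0 -0.5 0.6 0 0 0 0.35; 0 -0.5 0.6 0 0 0 0.35")

```text
time_s: 9.35
eef_pos: [0.4034, -0.1231, 0.2586]
eef_rot: [0.595, -0.595, -0.382, 0.382]
wrist_force: [0.5, -0.0, 0.2]
opening: 0.352
```

Request:
apply_moves(plan="0 0 0.3 0 0 0 0.35; 0 0 0.2 0 0 0 0.35; 0 0 0 0 0 0 0.35; 0 0 0 0 0 0 0.35; 0 0 0 0 0 0 0.35")

```text
time_s: 9.85
eef_pos: [0.3822, -0.1136, 0.2573]
eef_rot: [0.595, -0.595, -0.382, 0.382]
wrist_force: [0.5, -0.5, -0.0]
opening: 0.348
```

```bash
python3 - <<'E'
from bench import ctrl
import cv2
im=ctrl.camera("top")[:,:,::-1]; cv2.imwrite("pics/t5.png",im)
c=im[115:235,225:345]; c2=im[115:235,340:460]
o=cv2.hconcat([cv2.resize(c,(400,400),interpolation=cv2.INTER_CUBIC),cv2.resize(c2,(400,400),interpolation=cv2.INTER_CUBIC)])
cv2.imwrite("pics/crop5.png",cv2.convertScaleAbs(o,alpha=1.4))
E
```

```text
(no output)
```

View pics/t5.png

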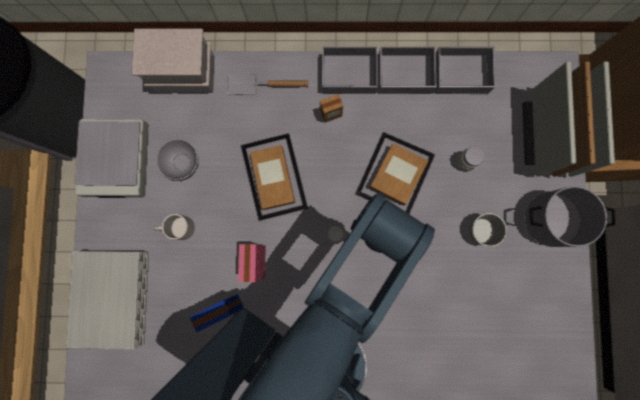

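View pics/crop5.png

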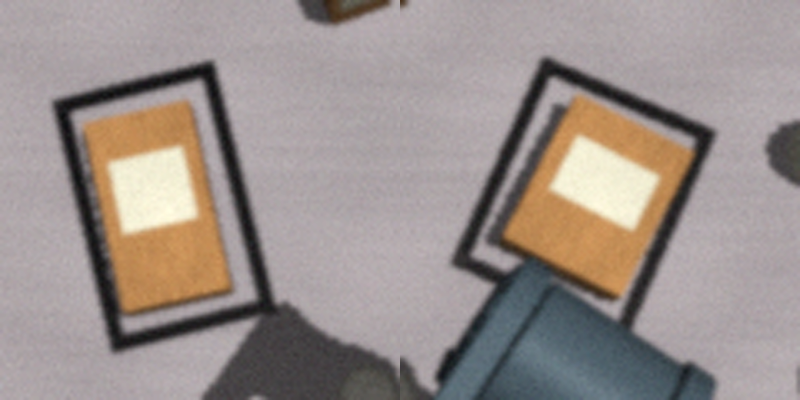

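```bash
python3 - <<'E'
from bench import ctrl
from h import *
k=ctrl.get_calibration("top")
def go(n,pts,L,z,ox):
    x,e=fit([ray(k,(ox+a*.3-.35,115+b*.3-.35),z) for a,b in pts],L); print(n,x.round(4),"err",e.round(4)); return x
R=lambda a,b:[(a,b),(a,-b),(-a,-b),(-a,b)]
lo=go("long",[(53,102),(211,62),(274,308),(116,351)],R(.125,.08),0,225)
so=go("short",[(144,57),(315,131)],R(.11,.09)[:2],0,340)
t=go("tall",[(83,124),(188,100),(232,290),(126,314)],R(.09,.05),.045,225)
b=go("broad",[(175,95),(295,152),(218,297),(101,240)],R(.075,.06),.05,340)
for c,o,a,w,A,B in[(t,lo,.09,.05,.125,.08),(b,so,.075,.06,.11,.09)]:
    P=np.array(R(a,w));m=lambda th:np.array([[np.cos(th),-np.sin(th)],[np.sin(th),np.cos(th)]])
    q=(P@m(c[2]).T+c[:2]-o[:2])@m(o[2]);print("margins mm",((np.array([A,B])-abs(q))*1000).round(0).tolist())
print(ctrl.get_obs()["time_s"])
E
```

```text
long [0.5823 0.1743 0.2662] err 0.0038
short [ 0.5908 -0.2071 -0.4154] err 0.0017
tall [0.5727 0.174  0.2404] err 0.0012
broad [ 0.5839 -0.2122 -0.4689] err 0.0019
margins mm [[43.0, 30.0], [46.0, 30.0], [24.0, 35.0], [27.0, 25.0]]
margins mm [[36.0, 41.0], [43.0, 19.0], [28.0, 27.0], [34.0, 33.0]]
9.9
```

All the corners are at least 19 mm inside the outer edges. I'm handing in.

```bash
python3 -c "
from bench import ctrl
print(ctrl.hand_in())"
```

```text
the job is handed in; nothing more can be done
None
```

I pushed both cartons over along their outlines, the tall one first and then the broad one, and handed the job in at about 9.9 s of the 42 s allowed. Each was pushed high on its back with the fingers part-closed and was never lifted.

- **Cartons:** the last top picture shows both lying flat on their broad sides, label up, inside the tape's outer edges. By measurement, every corner of the tall carton is at least 24 mm inside, and every corner of the broad one at least 19 mm.
- **Accuracy:** the corner fits were off by up to about 4 mm, so those margins hold. The broad carton's near end is partly behind the arm in that picture, so its outline was fitted from the two far corners only.
- **Bystanders and arm:** comparing the pictures by eye, the bystanders look unmoved, though the arm's shadow falls over the shaker and I did not measure any of them. Every wrist force I read was under 5 N; forces within a row are not reported. The arm was touching nothing at hand-in, and no check failed.

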